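Refit the pulled-off knob of a warming plate and turn it off

TASK

The right-hand control knob of the steel warming plate has come off its D-shaped spindle. Set the knob on the spindle with its pointer on the side of the spindle's flat and let go of it while it still rests on the spring catches, then press it straight down until it snaps fully home. Finally turn it clockwise to its stop at off, like the other knob, and leave the things round about where they are.

Things in the scene. Friction and masses are not known exactly. Their poses are not given: they have to be found in the camera images.
- unit: Warming plate, fixed, 130 x 190 x 60 mm: steel case, dark heated plate at the back, black control panel along the front, its top 60 mm above the table. Origin under its centre at table height; x to its back, y to its left, z up. The bare spindle stands on the panel at (-32, -48) mm in this frame; an identical knob is fitted (fixed) at (-32, +48) mm, pointer at off, straight to the front (-x).
- knob: Loose black pointer knob, 54 mm tall, 60 to 100 g, standing upright on the table. Round skirt 52 mm in diameter, 11 mm high; barrel 34 mm in diameter up to 36 mm; a grip bar on top. Origin at the centre of the underside; z up, x towards the pointer nose of the bar.
- knob_grip (a point): Middle of the knob's grip bar, on the knob's axis 45 mm above its underside. The bar stands from 36 to 54 mm, runs along x, is 14 mm wide (y) with parallel sides from -20 to +16 mm, blunt at -22 mm, and tapers to a nose at +30 mm, where a white line marks the top. x towards the nose, z up.
- knob_bore (a point): Mouth of the knob's bore, at the centre of its underside (same point and axes as knob). The bore is round, 19 mm in diameter and 32 mm deep, with a flat 4.5 mm from the axis on the +x (nose) side, so it fits the spindle only one way round, with about 0.5 mm of play each way and about 8 degrees either way in turn.
- spindle_top (a point): Centre of the upper end of the aluminium D-shaped spindle, 30 mm above the panel (90 mm above the table). The spindle is 18 mm in diameter with one flat 4 mm from the axis; its top 3 mm are bevelled by 2.5 mm. x points out of the flat, z up.
- spindle_seat (a point): On the spindle's axis at panel height, where the knob's underside centre ends; x out of the flat. Four sprung catches stick out of the spindle, 4 to 13 mm up: a knob set on in line slides freely until its underside rests on them about 12 mm above the panel; a push of about 10 N straight down on top then snaps it home, its underside on the panel.
- spindle (a joint): Turn of the spindle in rad, counter-clockwise seen from above; 0 is off, a firm stop, where the flat (and the knob's pointer) faces the front of the unit; up to 1.75. Starts between 0.6 and 1.4 and stays where it is left (friction 0.03 N m). Turning clockwise brings it to 0.
- timer: Bystander: white kitchen timer, 32 x 68 x 60 mm, between the stacked steel pans and the grill, right of the warming plate. Origin at the centre of its underside.
- salt_tub: Bystander: open steel tub, 95 mm in diameter, 62 mm high, behind the knob. Origin at the centre of its underside.
- pepper_shaker: Bystander: pepper shaker, 44 mm in diameter, 90 mm high, right of the grill. Origin at the centre of its underside.

How it is judged:
On the way, in this order (a step that is already met when the one before it is completed fails the run):
1. the knob rests on the spindle's catches with the flats in line, let go, not yet snapped home (z of knob in the frame of spindle_seat between 0.006 and 0.017 m and horizontal distance between knob and spindle_seat below 0.005 m and angle between the x axis of knob and the x axis of spindle_seat, either way round below 0.3 rad and angle between knob's own z axis and vertical below 0.25 rad and contact force between the fingers and knob below 0.1 N), for 0.2 s.
2. the knob is snapped home, its underside on the panel, before it is turned off (z of knob in the frame of spindle_seat below 0.0025 m and horizontal distance between knob and spindle_seat below 0.004 m and angle between knob's own z axis and vertical below 0.1 rad and value of joint spindle above 0.35 rad), for 0.2 s.
At the end, for the whole second after the job is handed in: The knob sits home on the spindle (underside within 2.5 mm of the panel, within 4 mm of the axis, upright within 0.1 rad, flats in line), the spindle is turned to within 0.25 rad of the off stop, and the knob is let go and at rest (z of knob in the frame of spindle_seat below 0.0025 m and horizontal distance between knob and spindle_seat below 0.004 m and angle between knob's own z axis and vertical below 0.1 rad and angle between the x axis of knob and the x axis of spindle_seat, either way round below 0.3 rad and value of joint spindle below 0.25 rad and linear speed of knob below 0.02 m/s); the robot touches nothing.
It fails at once if a bystander is pushed more than 3 cm away (distance of any of timer, pepper_shaker, salt_tub from where it was at the start of the episode above 0.03 m).
It also fails if it takes over 58 s, if anything falls off the work surface, if the arm or the gripper's body presses on something with over 40 N, if the wrist force passes 120 N, or if a joint passes its speed limit or range.

ROBOT

A 6-joint arm with a two-finger parallel gripper is mounted at the origin on a cart in front of the work surface, level with it; the furniture and walls round the work are solid. World frame = base frame: x ahead of the robot, y to its left, z up, the work surface at z = 0. Lengths are in m, angles in rad, forces in N, time in s.
With the tool pointing down it reaches from about 0.375 to 0.975 m from the base axis. Payload 3.8 kg.
Tool frame: the origin (TCP) lies at the very end of the fingers, on their centre line; the grasp point (between the pads) lies bot.hold_point_z behind it (bot.hold_point_z is the distance from the TCP to the grasp point, in m); z points along the fingers, y is the line along which they close (so a half turn about z gives the same grasp; the last joint's range is limited). The gripper opens to 85 mm and grips with 20 to 120 N. Pads are 22 mm wide; open, the fingers measure 114 mm over their backs; the gripper's body (76 mm by 85 mm) begins 54 mm behind the grasp point. The pads swing forward as they close: fully open they stand 13 mm farther back than shut.
Start: joints at [1.181, 0.264, 1.604, -0, 1.274, -0.037], TCP at [0.233, 0.633, 0.231] pointing down, gripper open.
Joint ranges: [-2.63, 2.63], [-0.94, 2.18], [0.31, 2.57], [-1.31, 4.45], [0, 2.66], [-2.55, 2.55]. Speed limits (rad/s): [2.57, 2.57, 3.14, 3.14, 3.14, 3.14].

INTERFACE

Orientations are given as a rotation vector (axis times angle).
In Python, from workcell import bot gives the robot as it stands.
- The arm moves only by the shell command python3 jog.py [OPENING] [FORCE], which reads ROWS from standard input. ROWS is a JSON list of rows, 1 to 5 of them, each written [[dx, dy, dz], turn]: dx, dy, dz in m, then a turn about the tool's z in rad; each row shifts and turns the commanded pose from where the row before left it, along the tool's axes as they then stand; what a row does not reach is not made up. A row lasts 1/8 s, in which the tool goes at most 0.0625 m and 0.188 rad, less where a joint would pass 70% of its speed; a pose out of reach is approached as far as the arm can. OPENING is the opening from 0.0 (shut) to 1.0 (fully open), set as the command begins (- or left out keeps the last). The fingers move at their own pace and stop on an object; FORCE is the grip in N (left out, the last holds). Time passes only in rows, so rows that do not move let the fingers close. It prints the time, the measured TCP pose, the force, the opening and the grip force at its end. Input that does not fit is refused with a message, and nothing moves.
- bot.read_state(): the state, without advancing time (a new reading comes with each control period).
- bot.read_camera(name): name is "scene" or "top" or "wrist"; returns the picture (420x560x3 uint8, red, green, blue); there is no depth.
- bot.camera_info(name): a dict with "intrinsics" (3x3 intrinsics, pixels), "k1" (the pictures are not rectified: a ray, as slopes to the right and down, at radius r is drawn at 1 + k1 r^2 times it, then the intrinsics apply), "extrinsics" (4x4, takes a point from camera to world coordinates). Camera axes: x right, y down, z forward; pixel columns grow to the right and rows downward; lengths in m; the calibration is good to about 2 mm. A picture is of the moment at which its call begins: read the wrist's pose just before it. camera_info takes no time and is no camera call; for the wrist camera it gives the pose at the moment of the call.
- bot.finish_job(): hands the job in; it is judged then, once.
The state is a dict: "time": time; "q": joint angles; "joint_vel": joint speeds; "joint_torque": joint torques, N m; "tool_pos": TCP position; "tcp_rot": TCP orientation; "wrist_force": force on the tool from outside, world axes, zero at the start; "torque": the same for the moment, N m; "width": opening from 0.0 (shut) to 1.0 (fully open); "grip_force": force on a finger pad.
Only numpy, scipy, OpenCV 4.12 (cv2) and the standard library are available. Lean on these libraries where they do the work, as an engineer would, in place of code of your own. Each camera call takes 0.05 s, during which the arm holds its last target. There are 200 camera calls.

## Working session

There is one attempt and no reset: what is moved stays moved. The work goes in short steps, Python scripts to look and compute and a shell command to move; the robot and the scene stay as the last step left them, time stands still between calls to the robot, and variables do not carry over. Pictures are saved under pics/ and viewed, at most 15 in all, crops included, and the job is handed in when it is done.

```bash
ls; mkdir -p pics; cat > h.py <<'E'
import numpy as np, cv2
from workcell import bot
def save(cam,name):
    info=bot.camera_info(cam); im=bot.read_camera(cam)
    cv2.imwrite(f'pics/{name}.png',cv2.cvtColor(np.asarray(im),cv2.COLOR_RGB2BGR)); np.savez(f'pics/{name}.npz',K=info['intrinsics'],k1=info['k1'],T=info['extrinsics'])
def ray(name,u,v):
    d=np.load(f'pics/{name}.npz');K=d['K'];T=d['T']
    p=cv2.undistortPoints(np.array([[[u,v]]],float),K,np.array([float(d['k1']),0,0,0,0]))[0,0]
    return T[:3,3],T[:3,:3]@np.array([p[0],p[1],1.])
def onz(name,u,v,z):
    o,r=ray(name,u,v); return o+r*(z-o[2])/r[2]
def proj(name,P):
    d=np.load(f'pics/{name}.npz');Ti=np.linalg.inv(d['T'])
    P=np.atleast_2d(P)
    return cv2.projectPoints(P.astype(float),cv2.Rodrigues(Ti[:3,:3])[0],Ti[:3,3],d['K'],np.array([float(d['k1']),0,0,0,0]))[0][:,0]
E
python3 - <<'E'
from h import *
for c in ['top','scene','wrist']: save(c,c+'1')
print(bot.read_state(),bot.hold_point_z)
t,s=[cv2.imread(f'pics/{c}1.png') for c in ['top','scene']]
for c in ['top','scene','wrist']: print(bot.camera_info(c)['extrinsics'].round(3))
E
```

```text
jog.py
pics
workcell.py
{'time': 0.15, 'q': array([ 1.18111638e+00,  2.64611919e-01,  1.60506163e+00, -2.63093813e-05,
        1.27370177e+00, -3.68642010e-02]), 'joint_vel': array([ 0.00031363, -0.00248797, -0.00432168,  0.00051601,  0.00138487,
        0.00035915]), 'joint_torque': array([-1.84796313e-04, -5.15907884e+01, -3.67956412e+01, -1.23263144e-04,
        8.04623152e-03,  1.38091053e-05]), 'tool_pos': array([0.23301194, 0.63290148, 0.23022587]), 'tcp_rot': array([-5.51257659e-01, -3.09249020e+00,  2.74482457e-03]), 'wrist_force': array([-0.06406579, -0.38148723,  0.34667432]), 'torque': array([-0.00509997,  0.05353935, -0.01051222]), 'grip_force': 0.0, 'width': 0.9962753805361679} 0.0187
[[-0.016 -0.999  0.03   0.459]
 [-1.     0.016 -0.006 -0.006]
 [ 0.005 -0.03  -1.     1.413]
 [ 0.     0.     0.     1.   ]]
[[ 0.763 -0.462  0.453 -0.073]
 [-0.647 -0.559  0.519 -0.739]
 [ 0.014 -0.689 -0.725  1.053]
 [ 0.     0.     0.     1.   ]]
[[ 0.346  0.89   0.298  0.157]
 [ 0.938 -0.327 -0.112  0.661]
 [-0.002  0.318 -0.948  0.373]
 [ 0.     0.     0.     1.   ]]
```

View pics/top1.png

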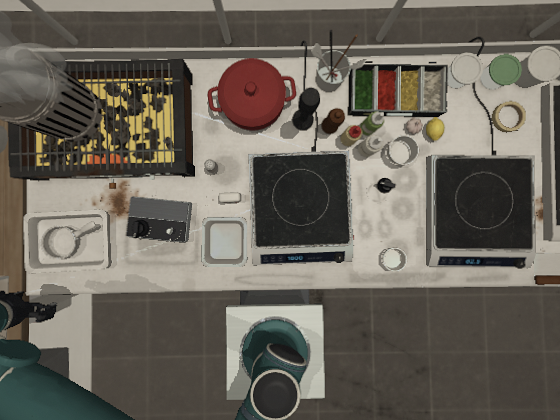

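View pics/scene1.png

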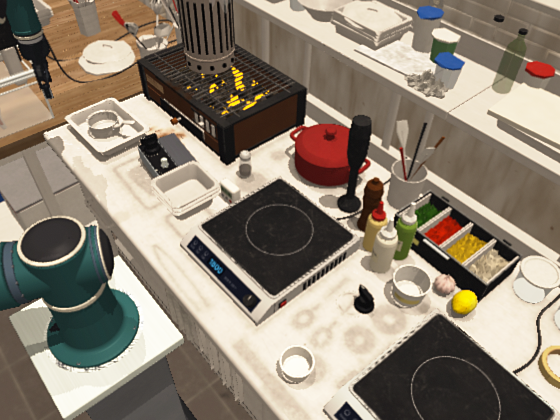

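The top view shows the warming plate at about (160,218), with the fitted knob near (140,228) and the spindle near (182,232). The loose knob is at (386,185), nose to the left, with the tub at (402,152). The scene view shows the knob at (364,298). I'll zoom in on both.

```bash
python3 - <<'E'
from h import *
t=cv2.imread('pics/top1.png'); s=cv2.imread('pics/scene1.png')
z=lambda im,u,v,w,h,f: cv2.resize(im[v:v+h,u:u+w],None,fx=f,fy=f,interpolation=cv2.INTER_CUBIC)
a=np.hstack([z(t,115,185,100,75,4),z(t,345,125,100,75,4)]); b=np.hstack([z(s,120,115,100,75,4),z(s,320,250,100,75,4)])
cv2.imwrite('pics/crop1.png',np.vstack([a,b]))
print(onz('top1',386,185,.054),onz('top1',182,232,.09),onz('top1',140,228,.1),onz('top1',402,152,.06))
E
```

```text
[ 0.53752291 -0.36356494  0.054     ] [0.39988354 0.28130577 0.09      ] [0.41487921 0.40695329 0.1       ] [ 0.64157823 -0.41511202  0.06      ]
```

View pics/crop1.png

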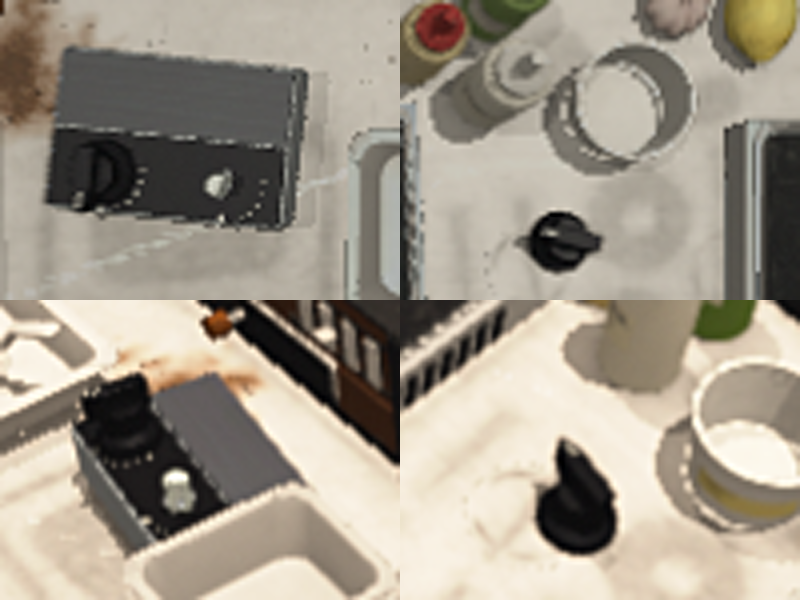

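```bash
echo '[[[-0.04, -0.039, 0], 0], [[-0.04, -0.039, 0], 0], [[-0.04, -0.039, 0], 0], [[-0.04, -0.039, 0], 0], [[-0.04, -0.039, 0], 0]]' | python3 jog.py 0.55; echo '[[[-0.04, -0.039, 0], 0], [[-0.037, -0.037, 0], 0], [[0, 0, 0], 0]]' | python3 jog.py
python3 - <<'E'
from h import *
save('wrist','w2'); print(bot.read_state()['q'])
im=cv2.imread('pics/w2.png')
P=onz('top1',182,232,.09); print(proj('w2',P),proj('w2',onz('top1',140,228,.1)))
E
```

```text
time: 0.78
tool_pos: [0.3539, 0.3795, 0.231]
tcp_rot: [0.551, 3.093, -0.0]
wrist_force: [1.0, -0.7, 0.7]
width: 0.554
grip_force: 0.0
time: 1.15
tool_pos: [0.4005, 0.2805, 0.2311]
tcp_rot: [0.559, 3.091, -0.001]
wrist_force: [0.4, 0.3, -0.3]
width: 0.55
grip_force: 0.0
[ 5.63260154e-01 -9.20788008e-02  1.98909697e+00  3.55212327e-04
  1.24468451e+00 -6.51219413e-01]
[[282.15652422 195.95145596]] [[420.81624374 166.47928062]]
```

View pics/w2.png

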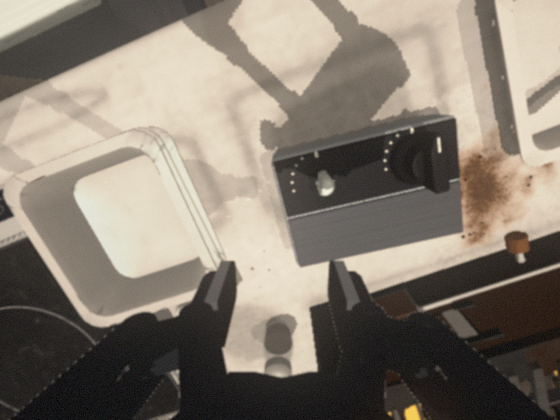

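The wrist view shows the unit with its panel at the top of the picture, spindle at about (325,183), fitted knob at about (420,160). A zoom is needed for corners and the flat.

```bash
python3 - <<'E'
from h import *
im=cv2.imread('pics/w2.png')
c=np.clip(im[105:245,262:467].astype(float)*1.6,0,255).astype(np.uint8)
a=cv2.resize(c[:,:],None,fx=3.9,fy=3.9,interpolation=cv2.INTER_CUBIC)[:546]
s=cv2.resize(np.clip(im[165:200,305:345]*1.8,0,255).astype(np.uint8),(228,200),interpolation=cv2.INTER_CUBIC)
a[346:546,0:228]=s
cv2.imwrite('pics/crop2.png',a)
E
```

```text
(no output)
```

View pics/crop2.png

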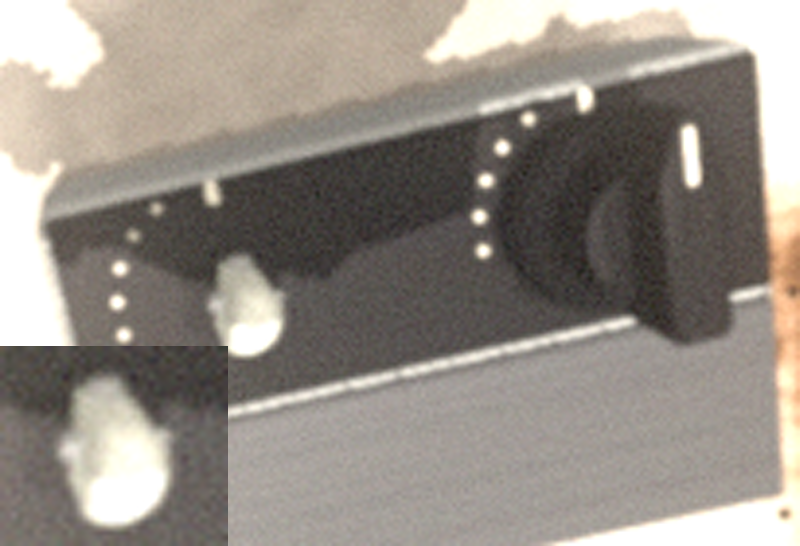

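```bash
python3 - <<'E'
from h import *
from scipy.optimize import least_squares
pts=[(-.065,-.095,.06,273.5,160.9),(-.065,.095,.06,454.8,117.8),(.065,.095,.06,462,231.2),(.065,-.095,.06,302,265),(-.032,-.048,.09,325.6,189.6)]
pts=np.array(pts)
tp=np.array([(.065,.095,.06,131.25,197),(-.032,-.048,.09,170,230.75)])
def W(p,q):
    c,s=np.cos(q[2]),np.sin(q[2]); return np.c_[q[0]+c*p[:,0]-s*p[:,1],q[1]+s*p[:,0]+c*p[:,1],p[:,2]]
f=lambda q:np.r_[(proj('w2',W(pts,q))-pts[:,3:]).ravel(),(proj('top1',W(tp,q))-tp[:,3:]).ravel()]
r=least_squares(f,[.44,.35,-.1],loss='soft_l1'); print(r.x,f(r.x).reshape(-1,2).round(1))
print('spindle',W(np.array([[-.032,-.048,.09]]),r.x), onz('w2',325.6,189.6,.09),onz('top1',170,230.75,.09))
# knob in top: skirt centre, ends
for n,u,v,z in [('top1',345+560/4,125+242/4,.03),('scene1',320+577/4-100,250+(525-300)/4,.011),('scene1',320+(567-400)/4,250+(440-300)/4,.054),('top1',345+(522-400)/4,125+242/4,.054),('top1',345+(600-400)/4,125+240/4,.054)]: print(onz(n,u,v,z).round(4))
E
```

```text
[ 0.44416661  0.36540216 -0.11220604] [[-4.9  0.3]
 [ 4.1 -4.2]
 [ 4.9  3.1]
 [-4.1  6.9]
 [-0.9 -1.2]
 [-2.  -2.3]
 [-1.  -0.8]]
spindle [[0.40699324 0.32128707 0.09      ]] [0.40838246 0.32172458 0.09      ] [0.40440166 0.31818623 0.09      ]
[ 0.5319 -0.688   0.03  ]
[ 0.5327 -0.3821  0.011 ]
[ 0.5478 -0.3516  0.054 ]
[ 0.5365 -0.3301  0.054 ]
[ 0.537  -0.3922  0.054 ]
```

```bash
echo '[[[-0.008, 0.02, 0.04], 0], [[-0.008, 0.02, 0.04], 0], [[0, 0, 0], 0], [[0, 0, 0], 0]]' | python3 jog.py
python3 - <<'E'
from h import *
save('wrist','w3')
im=cv2.imread('pics/w3.png')
p=proj('w3',[.407,.321,.09])[0];print(p)
u,v=int(p[0])-50,int(p[1])-37
c=cv2.resize(im[max(v,0):v+75,max(u,0):u+100],None,fx=4,fy=4,interpolation=cv2.INTER_CUBIC); print(u,v)
c=np.clip(c*1.3,0,255).astype(np.uint8)
b=cv2.resize(im,(400,300)); o=np.zeros((300,800,3),np.uint8); o[:,:400]=b; o[:c.shape[0],400:400+c.shape[1]]=c
cv2.imwrite('pics/crop3.png',o)
E
```

```text
time: 1.7
tool_pos: [0.4279, 0.3163, 0.1518]
tcp_rot: [-0.549, -3.093, 0.0]
wrist_force: [0.4, -0.3, 0.5]
width: 0.55
grip_force: 0.0
[277.36541055 198.78165673]
227 161
```

View pics/crop3.png

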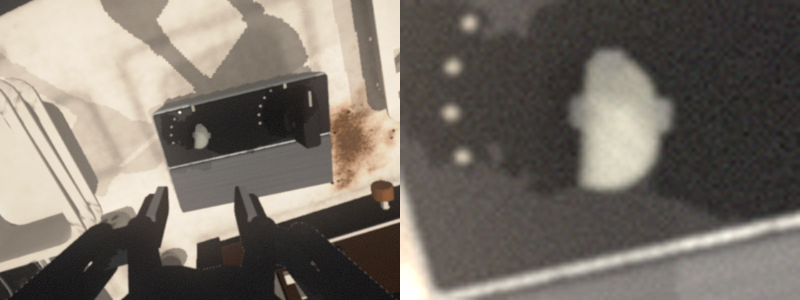

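The crop shows the D spindle with its flat on the left of the picture, its edge from about (588,65) to (582,185) in the crop. I'll fit a silhouette model for precise position and angle.

```bash
cat > fit.py <<'E'
from h import *
from scipy.optimize import minimize
im=cv2.imread('pics/w3.png'); u0,v0=227,161; F=4
g=cv2.resize(cv2.cvtColor(im[v0:v0+75,u0:u0+100],cv2.COLOR_BGR2GRAY),None,fx=F,fy=F,interpolation=cv2.INTER_CUBIC).astype(float)
roi=np.zeros_like(g,bool); roi[20:215,120:330]=1; 
def D(r,f,z,q):
    t=np.linspace(0,2*np.pi,120); x,y=r*np.cos(t),r*np.sin(t); x=np.minimum(x,f)
    c,s=np.cos(q[2]),np.sin(q[2]); return np.c_[q[0]+c*x-s*y,q[1]+s*x+c*y,0*x+z]
def sil(q):
    m=np.zeros(g.shape,np.uint8)
    zs=[(.009,.004,.06),(.009,.004,.087),(.0065,.0015,.09)] if BE else [(.009,.004,.06),(.009,.004,.087),(.0065,.004,.09)]
    P=np.vstack([(proj('w3',D(*a,q))-[u0,v0]+.5)*F-.5 for a in zs])
    cv2.fillConvexPoly(m,cv2.convexHull((P*16).astype(np.int32)),1,shift=4); return m>0
mask=(g>100)&roi
for BE in (0,1):
    def cost(q):
        s=sil([q[0]/1e3,q[1]/1e3,q[2]]); return (s^mask).sum()/mask.sum()
    best=min((minimize(cost,[405+dx,321+dy,a],method='Nelder-Mead',options=dict(initial_simplex=np.array([405,321,a])+np.array([[0,0,0],[4,0,0],[0,4,0],[0,0,.4]]))) for dx in(0,) for dy in (0,) for a in (3.4,3.8,4.2,4.6)),key=lambda r:r.fun)
    print(BE,best.x,best.fun, mask.sum())
E
python3 fit.py
```

```text
0 [405.80635567 322.00799458   4.31773974] 0.09029649595687332 8904
1 [405.82084058 321.98140195   4.33765847] 0.08951033243486074 8904
```

```bash
echo '[[[0, 0, -0.05], 0], [[-0.0265, -0.0476, 0], 0], [[-0.0265, -0.0476, 0], 0], [[-0.0265, -0.0476, 0], 0], [[-0.0265, -0.0476, 0], 0]]' | python3 jog.py|sed -n 2p; echo '[[[-0.0265, -0.0476, 0], 0], [[-0.0265, -0.0476, 0], 0], [[-0.0265, -0.0476, 0], 0], [[-0.0265, -0.0476, 0], 0], [[-0.0265, -0.0476, 0], 0]]' | python3 jog.py|sed -n 2p;  echo '[[[-0.0265, -0.0476, 0], 0], [[-0.0265, -0.0476, 0], 0], [[-0.0265, -0.0476, 0], 0], [[-0.0265, -0.0476, 0], 0], [[0, 0, 0], 0.18]]' | python3 jog.py|sed -n 2p; echo '[[[0, 0, 0], 0.18], [[0, 0, 0], 0.18], [[0, 0, 0], 0.18], [[0, 0, 0], 0.18], [[0, 0, 0.04], 0.18]]' | python3 jog.py|sed -n 2p;  echo '[[[0, 0, 0], 0.14], [[0, 0, 0], 0], [[0, 0, 0], 0]]' | python3 jog.py
python3 - <<'E'
from h import *
save('wrist','w4')
im=cv2.imread('pics/w4.png')
p=proj('w4',[.537,-.363,.054])[0];print(p)
u,v=max(int(p[0])-65,0),max(int(p[1])-50,0)
c=cv2.resize(im[v:v+100,u:u+130],None,fx=4,fy=4,interpolation=cv2.INTER_CUBIC); print(u,v)
c=np.clip(c*1.6,0,255).astype(np.uint8)
b=cv2.resize(im,(280,210)); o=np.zeros((400,800,3),np.uint8); o[:210,:280]=b; o[:c.shape[0],280:280+c.shape[1]]=c
cv2.imwrite('pics/crop4.png',o)
E
```

```text
tool_pos: [0.4628, 0.0988, 0.204]
tool_pos: [0.505, -0.171, 0.2041]
tool_pos: [0.5384, -0.3886, 0.2038]
tool_pos: [0.5415, -0.3868, 0.1685]
time: 4.62
tool_pos: [0.5387, -0.3848, 0.1635]
tcp_rot: [2.219, 2.22, 0.001]
wrist_force: [0.3, 0.2, -0.7]
width: 0.549
grip_force: 0.0
[277.89899322 182.85422775]
212 132
```

View pics/crop4.png

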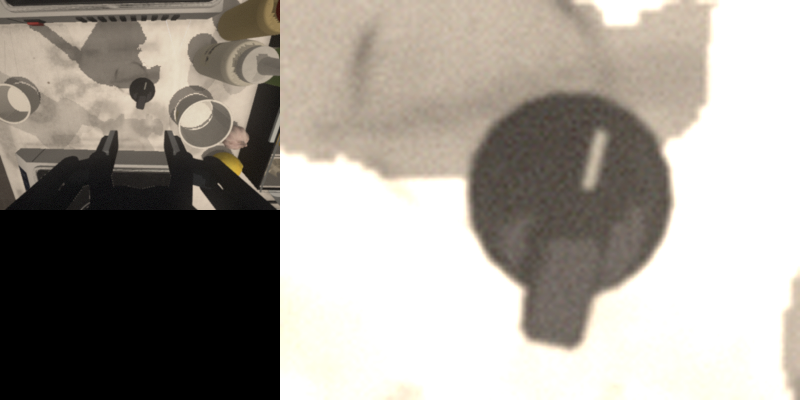

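The crop shows the skirt circle centred at (570,195), radius about 101. The nose line runs (601,132)–(589,188) and the blunt end is at about (553,345), so the nose points up in the picture.

```bash
cat > knob.py <<'E'
from h import *
im=cv2.imread('pics/w4.png')
px=lambda x,y:((x-280+.5)/4+212-.5,(y+.5)/4+132-.5)
g=cv2.cvtColor(im,cv2.COLOR_BGR2GRAY)
c=onz('w4',*px(570,195),.009); a=onz('w4',*px(601,132),.054); b=onz('w4',*px(589,188),.054); e=onz('w4',*px(553,345),.054)
print('skirt',c,'line',a,b,'end',e)
for p,q in ((a,b),(a,e),(b,e)): print('yaw',np.arctan2(*(p-q)[1::-1]))
d=(a-e)/np.linalg.norm(a-e); print('centre from end',e+.022*d)
y=np.arctan2(d[1],d[0])
t=np.linspace(0,6.28,60); r=np.abs(proj('w4',np.c_[c[0]+.026*np.cos(t),c[1]+.026*np.sin(t),0*t+.011])); print('pred box',r.min(0),r.max(0),px(468,92),px(672,297))
E
python3 knob.py
```

```text
skirt [ 0.54263042 -0.37128527  0.009     ] line [ 0.54843274 -0.3478103   0.054     ] [ 0.5460771  -0.35942785  0.054     ] end [ 0.53858391 -0.39387988  0.054     ]
yaw 1.3707428228419014
yaw 1.3601848490279802
yaw 1.356635196064987
centre from end [ 0.54318318 -0.37236601  0.054     ]
pred box [257.31106529 153.85403316] [310.97053635 206.3885017 ] (258.625, 154.625) (309.625, 205.875)
```

```bash
echo '[[[0.012, 0.0043, 0], 0], [[0, 0, 0.04], 0.105], [[0, 0, 0.04], 0.105], [[0, 0, 0.03], 0], [[0, 0, 0], 0]]' | python3 jog.py; echo '[[[0, 0, 0.015], 0], [[0, 0, 0], 0]]' | python3 jog.py
```

```text
time: 5.3
tool_pos: [0.5402, -0.3699, 0.0482]
tcp_rot: [-2.438, -1.971, 0.002]
wrist_force: [-0.7, 0.8, 0.2]
width: 0.543
grip_force: 0.0
time: 5.55
tool_pos: [0.5423, -0.3722, 0.0364]
tcp_rot: [-2.444, -1.974, -0.0]
wrist_force: [0.2, 0.1, 0.2]
width: 0.551
grip_force: 0.0
```

```bash
echo '[[[0, 0, -0.0025], 0], [[0, 0, 0], 0], [[0, 0, 0], 0], [[0, 0, 0], 0]]' | python3 jog.py 0 50;echo '[[[0, 0, 0], 0], [[0, 0, -0.04], 0], [[0, 0, -0.05], 0], [[0, 0, -0.05], 0], [[0, 0, 0], 0]]' | python3 jog.py
python3 - <<'E'
from h import *
save('wrist','w5')
im=cv2.imread('pics/w5.png'); cv2.imwrite('pics/crop5.png',np.clip(im[150:400,130:430]*1.6,0,255).astype(np.uint8).repeat(2,0).repeat(2,1))
E
```

```text
time: 6.05
tool_pos: [0.5429, -0.373, 0.0402]
tcp_rot: [2.442, 1.973, 0.001]
wrist_force: [0.1, -0.6, 6.2]
width: 0.146
grip_force: 52.4
time: 6.68
tool_pos: [0.5452, -0.3745, 0.185]
tcp_rot: [2.436, 1.967, 0.004]
wrist_force: [1.5, -1.4, -0.2]
width: 0.149
grip_force: 51.7
```

View pics/crop5.png

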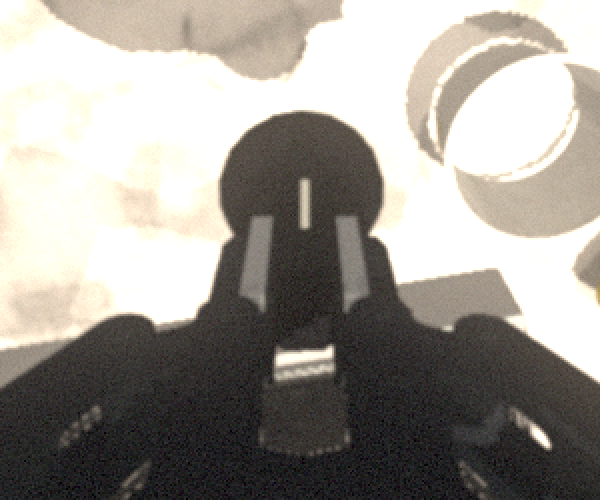

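The crop shows the knob held in line with the tool, white line at (304,179)–(304,228), and the tub untouched.

```bash
python3 - <<'E'
from h import *
from scipy.spatial.transform import Rotation as R
s=bot.read_state(); T=np.array(s['tool_pos']);M=R.from_rotvec(s['tcp_rot']).as_matrix()
pts=[onz('w5',130+(304.5)/2-.25,150+v/2-.25,T[2]+.0138) for v in (179,228)]
for p in pts: print('tool frame',(M.T@(p-T)).round(4))
c=onz('w5',130+(301.5)/2-.25,150+191/2,T[2]-.0402+.009);print((M.T@(c-T)).round(4))
x=M[:,0];print(M.round(3),np.arctan2(x[1],x[0]))
# goal with knob center offset o along tool x
for o in (0,):
    yaw=4.33; d=np.array([.4058,.322,0])-T; print('delta in current tool axes',(M.T@d).round(4),'turn',-(yaw-np.arctan2(x[1],x[0])))
print(s['q'],s['wrist_force'],s['torque'])
E
```

```text
tool frame [ 0.0234  0.0031 -0.0138]
tool frame [ 0.0107  0.0031 -0.0138]
[-0.0008  0.0024  0.0312]
[[ 0.21   0.978  0.004]
 [ 0.978 -0.21  -0.003]
 [-0.002  0.005 -1.   ]] 1.358757718183178
delta in current tool axes [ 0.6512 -0.2819  0.1789] turn -2.971242281816822
[-6.39655708e-01  2.64618934e-01  1.69619004e+00  3.26664566e-05
  1.17538769e+00 -4.27635041e-01] [ 0.3416767   1.32410803 -0.85132346] [0.06194406 0.04560962 0.04376767]
```

```bash
A='';echo '[[[0.0499, -0.0196, 0], 0], [[0.0499, -0.0196, 0], 0], [[0.0499, -0.0196, 0], 0], [[0.0499, -0.0196, 0], 0], [[0.0499, -0.0196, 0], 0]]' | python3 jog.py|sed -n '2p;6p';echo '[[[0.0499, -0.0196, 0], 0], [[0.0499, -0.0196, 0], 0], [[0.0499, -0.0196, 0], 0], [[0.0499, -0.0196, 0], 0], [[0.0499, -0.0196, 0], 0]]' | python3 jog.py|sed -n '2p;6p';echo '[[[0.0499, -0.0196, 0], 0], [[0.0499, -0.0196, 0], 0], [[0.0499, -0.0196, 0], 0], [[0.0499, -0.0196, 0], 0], [[0, 0, 0], -0.18]]' | python3 jog.py|sed -n '2p;6p';echo '[[[0, 0, 0], -0.186], [[0, 0, 0], -0.186], [[0, 0, 0], -0.186], [[0, 0, 0], -0.186], [[0, 0, 0], -0.186]]' | python3 jog.py|sed -n '2p;6p';echo '[[[0, 0, 0], -0.186], [[0, 0, 0], -0.186], [[0, 0, 0], -0.186], [[0, 0, 0], -0.186], [[0, 0, 0], -0.186]]' | python3 jog.py|sed -n '2p;6p';echo '[[[0, 0, 0], -0.186], [[0, 0, 0], -0.186], [[0, 0, 0], -0.186], [[0, 0, 0], -0.186], [[0, 0, 0], -0.186]]' | python3 jog.py|sed -n '2p;6p'; echo '[[[0, 0, 0], 0], [[0, 0, 0], 0]]' | python3 jog.py
python3 - <<'E'
from h import *
save('wrist','w6'); s=bot.read_state(); print(s['q'])
from scipy.spatial.transform import Rotation as R
x=R.from_rotvec(s['tcp_rot']).as_matrix()[:,0];print(np.arctan2(x[1],x[0])%6.283)
im=cv2.imread('pics/w6.png');p=proj('w6',[.405,.320,.09])[0];print(p)
u,v=int(p[0])-50,int(p[1])-37
c=np.clip(cv2.resize(im[v:v+75,u:u+100],None,fx=4,fy=4,interpolation=cv2.INTER_CUBIC)*1.3,0,255).astype(np.uint8);print(u,v,c.shape)
o=np.zeros((300,800,3),np.uint8);o[:,:400]=cv2.resize(im,(400,300));o[:c.shape[0],400:400+c.shape[1]]=c;cv2.imwrite('pics/crop6.png',o)
E
```

```text
tool_pos: [0.4968, -0.1058, 0.1763]
grip_force: 51.6
tool_pos: [0.4535, 0.158, 0.1766]
grip_force: 51.6
tool_pos: [0.4187, 0.371, 0.1763]
grip_force: 51.7
tool_pos: [0.4195, 0.3673, 0.1761]
grip_force: 51.7
tool_pos: [0.4195, 0.3672, 0.1761]
grip_force: 51.7
tool_pos: [0.4195, 0.3673, 0.176]
grip_force: 51.7
time: 10.72
tool_pos: [0.4202, 0.3678, 0.1774]
tcp_rot: [1.752, -2.605, 0.0]
wrist_force: [-0.1, 0.3, -1.2]
width: 0.143
grip_force: 51.7
[ 6.74420053e-01  8.65757815e-02  1.91244543e+00  2.13088199e-05
  1.14429429e+00 -2.08114531e+00]
4.326168196318295
[277.84171526 152.57228612]
227 115 (300, 400, 3)
```

View pics/crop6.png

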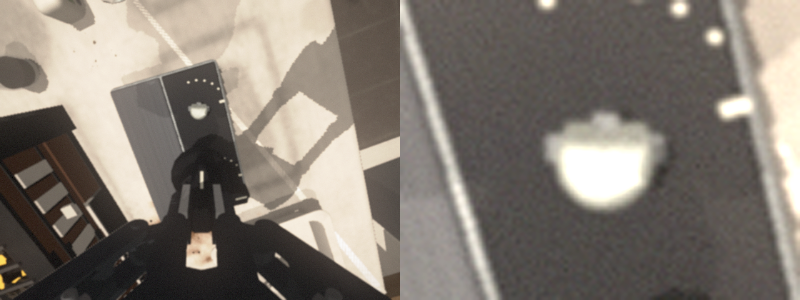

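The spindle is ahead of the held knob, with its flat square to the nose direction. I'll fit the spindle here and also re-measure the white line and skirt, so that the camera's bias cancels.

```bash
cat > fit2.py <<'E'
from h import *
from scipy.optimize import minimize
from scipy.spatial.transform import Rotation as R
s=bot.read_state(); T=np.array(s['tool_pos']);M=R.from_rotvec(s['tcp_rot']).as_matrix()
im=cv2.imread('pics/w6.png'); g0=cv2.cvtColor(im,cv2.COLOR_BGR2GRAY)
u0,v0=227,115; F=4
g=cv2.resize(g0[v0:v0+75,u0:u0+100],None,fx=F,fy=F,interpolation=cv2.INTER_CUBIC).astype(float)
import fit as ft
def run(th,levels,lab):
    mask=(g>th); roi=np.zeros_like(mask); roi[90:230,130:290]=1; mask&=roi
    def sil(q):
        m=np.zeros(g.shape,np.uint8)
        P=np.vstack([(proj('w6',ft.D(*a,q))-[u0,v0]+.5)*F-.5 for a in levels])
        cv2.fillConvexPoly(m,cv2.convexHull((P*16).astype(np.int32)),1,shift=4); return m>0
    cost=lambda q:(sil([q[0]/1e3,q[1]/1e3,q[2]])^mask).sum()/mask.sum()
    b=minimize(cost,[405,320,4.33],method='Nelder-Mead',options=dict(initial_simplex=np.array([405,320,4.33])+np.array([[-2,-2,-.1],[3,0,0],[0,3,0],[0,0,.2]])))
    P=np.array([b.x[0]/1e3,b.x[1]/1e3,.09]); print(lab,b.x,b.fun,'tool',(M.T@(P-T)).round(4))
run(110,[(.009,.004,.06),(.009,.004,.087),(.0065,.0015,.09)],'prism')
run(180,[(.009,.004,.087),(.0065,.0015,.09)],'top')
# white line on the knob
m=(g0>110).astype(np.uint8); n,l,st,ce=cv2.connectedComponentsWithStats(m)
for k in range(1,n):
    x,y,w,h,A=st[k]
    if 260<x<300 and 225<y<270 and A<300:
        for v in (y,y+h): print(st[k],(M.T@(onz('w6',ce[k][0],v-.5,T[2]+.0138)-T)).round(4))
d=np.clip(cv2.resize(g0[170:290,215:375],None,fx=5,fy=5,interpolation=cv2.INTER_CUBIC)*3.,0,255).astype(np.uint8); cv2.imwrite('pics/crop7.png',d)
E
python3 fit2.py
```

```text
0 [405.80635567 322.00799458   4.31773974] 0.09029649595687332 8904
1 [405.82084058 321.98140195   4.33765847] 0.08951033243486074 8904
prism [406.0262995  321.64228896   4.42845549] 0.10384161531401599 tool [ 0.0482 -0.0042  0.0879]
top [406.61979935 322.50179768   4.37622206] 0.5102147721320063 tool [ 0.0472 -0.0044  0.0879]
[280 239   5  25 104] [ 0.0259 -0.001  -0.0138]
[280 239   5  25 104] [ 0.0133 -0.001  -0.0138]
```

View pics/crop7.png

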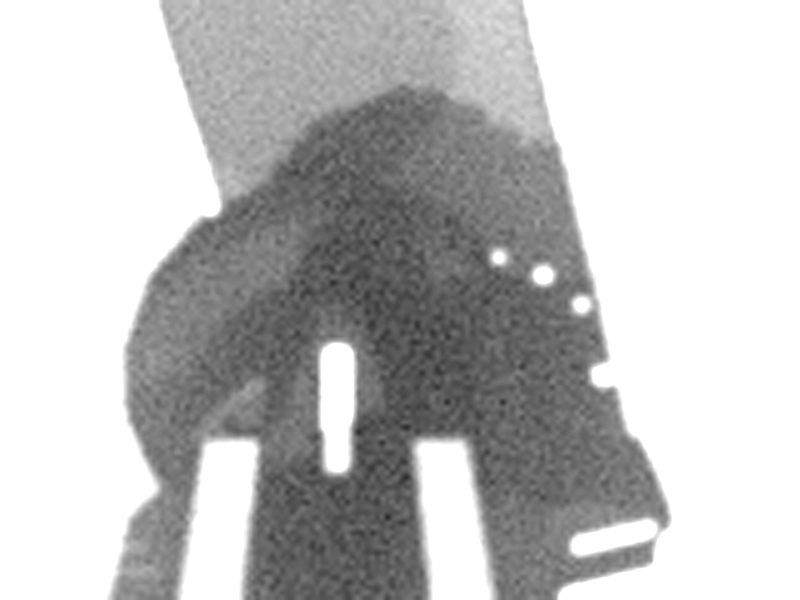

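```bash
echo '[[[0.0235, -0.0018, 0], -0.015], [[0.0235, -0.0018, 0], -0.015], [[0, 0, 0.02], 0], [[0, 0, 0.02], 0], [[0, 0, 0], 0]]' | python3 jog.py; echo '[[[0, 0, 0], 0], [[0, 0, 0], 0]]' | python3 jog.py
python3 - <<'E'
from h import *
save('scene','s2');save('top','t2')
z=lambda n,u,v,w,h,f: cv2.resize(cv2.imread(f'pics/{n}.png')[v:v+h,u:u+w],None,fx=f,fy=f,interpolation=cv2.INTER_CUBIC)
cv2.imwrite('pics/crop8.png',np.hstack([z('s2',120,100,80,80,5),z('t2',130,190,80,80,5)]))
E
```

```text
time: 11.4
tool_pos: [0.4056, 0.3222, 0.1369]
tcp_rot: [1.792, -2.575, 0.0]
wrist_force: [-0.6, 1.1, -0.8]
width: 0.147
grip_force: 51.7
time: 11.65
tool_pos: [0.4077, 0.3239, 0.1399]
tcp_rot: [-1.795, 2.576, 0.0]
wrist_force: [0.4, 0.6, 0.3]
width: 0.143
grip_force: 51.7
```

View pics/crop8.png

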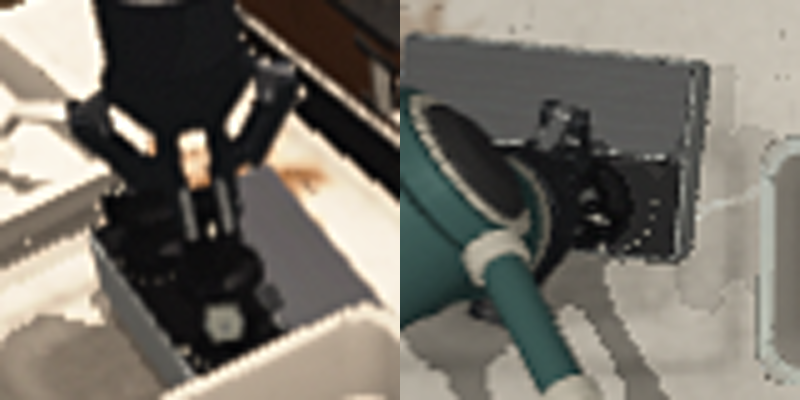

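Picture: the held knob hovers near the spindle, which is still visible at crop (222,325). I'll check projections against the model.

```bash
python3 - <<'E'
from h import *
s=bot.read_state(); T=np.array(s['tool_pos']); print(T,s['tcp_rot'])
f=lambda n,P,o:((proj(n,P)[0]-o+.5)*5-.5).round(1)
for z in (.06,.09): print('spindle',z,f('s2',[.4058,.322,z],[120,100]),f('t2',[.4058,.322,z],[130,190]))
P=T.copy()
for dz in (-.04,-.029,.014): print('knob',dz,f('s2',T+[0,0,dz],[120,100]),f('s2',T+[-.0096,-.0229,dz],[120,100]),f('t2',T+[0,0,dz],[130,190]))
# detect bright blob of spindle in before/after scene
for n in ('scene1','s2'):
    g=cv2.cvtColor(cv2.imread(f'pics/{n}.png'),cv2.COLOR_BGR2GRAY)[150:180,150:180]; print(n);print(g[2:28,4:26])
E
```

```text
[0.40752288 0.32377737 0.13967402] [-1.79508397e+00  2.57635058e+00  3.05989473e-05]
spindle 0.06 [226.6 332. ] [207.6 201.5]
spindle 0.09 [219.1 294. ] [195.8 203.6]
knob -0.04 [217.5 278.8] [224.  305.2] [188.9 201.5]
knob -0.029 [214.7 264.4] [221.1 290.8] [184.4 202.3]
knob 0.014 [203.4 206.8] [209.8 233.1] [165.8 205.6]
scene1
[[ 15  13  13  24  15  24  28  28  27  24  25  50  93  75  94  97  96  96
   97  96  98  99]
 [ 16  12  35  90  32  26  28  29  29  27  26  26  40  66  86  96  97  98
   97  95  97  98]
 [ 48  21  57 136  45  26  28  28  27  29  26  26  28  55  94  93  97  98
   98  96  96  97]
 [ 74  32  28  44  28  26  28  27  24  22  22  24  25  45  99  93  90  98
  100  98  97  97]
 [ 33  28  26  25  27  27  25  22  22  31  31  23  18  23  49  90  75  96
  101  99  97  97]
 [ 26  28  28  28  27  25  21  34  80 137 139  96  45  17  22  38  61  98
  100 101 101  99]
 [ 28  29  28  28  28  24  41 131 217 253 253 235 179  43  18  24  52 111
   92  98 100 100]
 [ 29  28  28  28  26  24  80 219 255 255 255 255 253  77  18  23  37  77
   88  88  98 101]
 [ 28  29  28  30  27 
[... 3374 characters left out ...]
4  13   8  12  35  72 159 187
  247 244 241 233]
 [ 98 115  92  41  27  53  19  16  14  13  15  19  36  71 160 187 245 244
  241 233 221 201]
 [ 92 109 131  62  36  77  34  40  18  16  40  82 159 185 247 244 237 234
  223 201 181 173]
 [ 90  93 113 125  51  39  26  54  38  70 164 194 246 243 236 230 208 200
  180 173 170 168]
 [ 90  89 106 151 103  36  31  75 162 188 248 244 238 232 208 199 177 174
  170 168 168 166]
 [ 86  84  87 116 146 160 162 185 249 245 238 227 208 200 178 173 169 168
  168 166 166 166]
 [ 81  88 105 172 197 247 247 244 239 225 204 180 174 172 169 168 168 166
  167 166 166 165]
 [101 169 191 243 244 244 237 227 204 180 174 171 169 169 168 166 167 166
  166 164 164 164]]
```

The projections agree: the scene view puts the spindle at the fitted position, and the knob is about 1.5 mm off. I'll correct that and creep down.

```bash
echo '[[[0.001, 0.001, 0.004], 0], [[0, 0, 0.003], 0], [[0, 0, 0], 0], [[0, 0, 0], 0]]' | python3 jog.py; echo '[[[0, 0, 0.002], 0], [[0, 0, 0.002], 0], [[0, 0, 0.002], 0], [[0, 0, 0], 0]]' | python3 jog.py
```

```text
time: 12.25
tool_pos: [0.4057, 0.3227, 0.1317]
tcp_rot: [1.796, -2.577, -0.0]
wrist_force: [0.4, -0.2, -0.9]
width: 0.144
grip_force: 51.7
time: 12.75
tool_pos: [0.406, 0.323, 0.1272]
tcp_rot: [-1.796, 2.577, 0.0]
wrist_force: [-1.4, -1.4, 7.8]
width: 0.145
grip_force: 52.7
```

```bash
echo '[[[0.0009, 0.0004, 0], 0], [[0, 0, 0], 0]]' | python3 jog.py; echo '[[[0.0005, 0.0003, 0.001], 0], [[0, 0, 0.001], 0], [[0, 0, 0], 0]]' | python3 jog.py
```

```text
time: 13.0
tool_pos: [0.4057, 0.3227, 0.1272]
tcp_rot: [-1.795, 2.576, 0.0]
wrist_force: [-1.5, -1.5, 6.6]
width: 0.148
grip_force: 52.4
time: 13.38
tool_pos: [0.4059, 0.3228, 0.1269]
tcp_rot: [-1.794, 2.575, 0.001]
wrist_force: [-3.4, -1.9, 14.3]
width: 0.148
grip_force: 53.5
```

```bash
echo '[[[0, 0, -0.002], 0], [[0.0012, 0.001, 0], 0], [[0, 0, 0], 0]]' | python3 jog.py;python3 -c "
from h import *;print(bot.read_state()['torque'])"; echo '[[[0, 0, 0.001], 0], [[0, 0, 0.001], 0], [[0, 0, 0.001], 0], [[0, 0, 0], 0]]' | python3 jog.py;python3 -c "
from h import *;print(bot.read_state()['torque'])"
```

```text
time: 13.75
tool_pos: [0.4033, 0.3211, 0.1256]
tcp_rot: [-1.796, 2.577, 0.0]
wrist_force: [0.8, 0.3, 0.7]
width: 0.148
grip_force: 51.8
[ 0.27687993 -0.12348025 -0.0382985 ]
time: 14.25
tool_pos: [0.4033, 0.3211, 0.1227]
tcp_rot: [-1.796, 2.577, 0.0]
wrist_force: [-0.3, 2.0, 0.3]
width: 0.148
grip_force: 51.8
[ 0.56608918 -0.24610067  0.01500549]
```

```bash
echo '[[[0, 0, 0.002], 0], [[0, 0, 0.002], 0], [[0, 0, 0.001], 0], [[0, 0, 0], 0]]' | python3 jog.py;python3 -c "
from h import *;print(bot.read_state()['torque'])"
```

```text
time: 14.75
tool_pos: [0.4033, 0.3211, 0.1178]
tcp_rot: [-1.796, 2.577, 0.0]
wrist_force: [1.2, 2.7, -0.5]
width: 0.145
grip_force: 51.8
[ 0.66471395 -0.3146455   0.00128274]
```

```bash
echo '[[[-0.0006, 0, 0.002], 0], [[0, 0, 0.001], 0], [[0, 0, 0.001], 0], [[0, 0, 0], 0]]' | python3 jog.py;echo '[[[0, 0, 0.001], 0], [[0, 0, 0.001], 0], [[0, 0, 0], 0]]' | python3 jog.py
```

```text
time: 15.25
tool_pos: [0.4033, 0.3213, 0.1135]
tcp_rot: [1.796, -2.577, 0.0]
wrist_force: [0.8, 2.3, -0.2]
width: 0.143
grip_force: 51.7
time: 15.62
tool_pos: [0.4034, 0.3214, 0.1117]
tcp_rot: [1.796, -2.577, -0.0]
wrist_force: [0.3, 1.5, 0.2]
width: 0.145
grip_force: 51.9
```

```bash
echo '[[[-0.0003, 0, 0.0007], 0], [[0, 0, 0], 0]]' | python3 jog.py | sed -n '2p;4p';echo '[[[0, 0, 0.0007], 0], [[0, 0, 0], 0]]' | python3 jog.py| sed -n '2p;4p'; python3 -c "
from h import *;print(bot.read_state()['torque'])"
```

```text
tool_pos: [0.4035, 0.3217, 0.1112]
wrist_force: [-0.2, 0.7, 2.6]
tool_pos: [0.4037, 0.3218, 0.1108]
wrist_force: [-0.5, 0.8, 5.0]
[0.13111017 0.08317335 0.01942794]
```

```bash
echo '[[[0, 0, -0.0006], 0], [[0, 0, 0], 0], [[0, 0, 0], 0]]' | python3 jog.py | sed -n '2p;4p';echo '[[[0, 0, 0], 0], [[0, 0, 0], 0], [[0, 0, 0], 0], [[0, 0, 0], 0]]' | python3 jog.py 0.5; echo '[[[0, 0, -0.03], 0], [[0, 0, -0.03], 0], [[0, 0, -0.03], 0], [[0, 0, 0], 0], [[0, 0, 0], 0]]' | python3 jog.py | sed -n '2p;4p'
python3 - <<'E'
from h import *
save('wrist','w9')
im=cv2.imread('pics/w9.png');p=proj('w9',[.405,.321,.1])[0];print(p)
u,v=max(int(p[0])-90,0),max(int(p[1])-70,0);print(u,v)
a=np.clip(cv2.resize(im[v:v+150,u:u+200],(400,300),interpolation=cv2.INTER_CUBIC)*1.8,0,255).astype(np.uint8)
save('scene','s9'); b=cv2.resize(cv2.imread('pics/s9.png')[110:185,115:215],(400,300),interpolation=cv2.INTER_CUBIC)
cv2.imwrite('pics/crop9.png',np.hstack([a,b]))
E
```

```text
tool_pos: [0.4036, 0.3217, 0.1109]
wrist_force: [0.6, 0.8, 2.2]
time: 17.0
tool_pos: [0.4033, 0.3216, 0.1107]
tcp_rot: [1.796, -2.577, 0.0]
wrist_force: [-0.4, 0.6, 0.4]
width: 0.501
grip_force: 0.0
tool_pos: [0.4031, 0.3214, 0.2002]
wrist_force: [-0.2, -0.4, 0.2]
[280.78100658 211.88938328]
190 141
```

View pics/crop9.png

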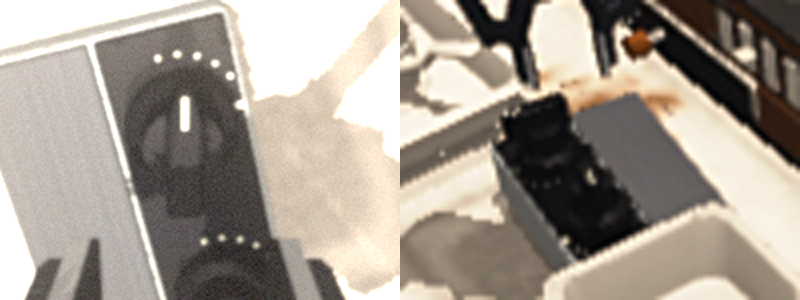

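The knob is on the spindle, upright and nose in line, resting on the catches. Next I shut the fingers and press.

```bash
echo '[[[0.001, 0, 0.02], 0], [[0, 0, 0.02], 0], [[0, 0, 0.02], 0], [[0, 0, 0], 0], [[0, 0, 0], 0]]' | python3 jog.py 0 30; echo '[[[0, 0, 0.006], 0], [[0, 0, 0.004], 0], [[0, 0, 0.002], 0], [[0, 0, 0], 0]]' | python3 jog.py;echo '[[[0, 0, 0.001], 0], [[0, 0, 0.001], 0], [[0, 0, 0], 0]]' | python3 jog.py|sed -n '2p;4p'
```

```text
time: 18.35
tool_pos: [0.4031, 0.3208, 0.1409]
tcp_rot: [1.796, -2.577, 0.0]
wrist_force: [0.7, -0.8, 0.7]
width: -0.0
grip_force: 0.0
time: 18.85
tool_pos: [0.4031, 0.3207, 0.1289]
tcp_rot: [1.796, -2.577, -0.0]
wrist_force: [0.0, -1.0, -0.1]
width: 0.001
grip_force: 0.0
tool_pos: [0.4031, 0.3208, 0.1269]
wrist_force: [-0.6, 0.0, -0.2]
```

```bash
for i in 1; do echo '[[[0, 0, 0.001], 0], [[0, 0, 0.001], 0], [[0, 0, 0], 0]]' | python3 jog.py|sed -n '2p;4p'; echo '[[[0, 0, 0.001], 0], [[0, 0, 0], 0]]' | python3 jog.py|sed -n '2p;4p';  echo '[[[0, 0, 0.001], 0], [[0, 0, 0], 0]]' | python3 jog.py|sed -n '2p;4p'; done
```

```text
tool_pos: [0.4036, 0.3211, 0.1255]
wrist_force: [-0.0, -0.1, 2.5]
tool_pos: [0.4039, 0.3213, 0.1249]
wrist_force: [-0.7, -0.4, 5.3]
tool_pos: [0.4042, 0.3214, 0.1242]
wrist_force: [0.9, -0.3, 6.6]
```

```bash
echo '[[[0, 0, 0.0015], 0], [[0, 0, 0.001], 0], [[0, 0, 0], 0]]' | python3 jog.py|sed -n '2p;4p'; echo '[[[0, 0, 0.001], 0], [[0, 0, 0.001], 0], [[0, 0, 0], 0]]' | python3 jog.py|sed -n '2p;4p'
```

```text
tool_pos: [0.4047, 0.3217, 0.1226]
wrist_force: [-0.5, -0.8, 10.6]
tool_pos: [0.4032, 0.3208, 0.1185]
wrist_force: [0.1, 0.9, 2.5]
```

```bash
echo '[[[0, 0, 0.002], 0], [[0, 0, 0.001], 0], [[0, 0, 0], 0]]' | python3 jog.py|sed -n '2p;4p'
```

```text
tool_pos: [0.4024, 0.3203, 0.1145]
wrist_force: [0.3, 0.2, -0.4]
```

```bash
echo '[[[0, 0, 0.0015], 0], [[0, 0, 0.001], 0], [[0, 0, 0], 0]]' | python3 jog.py|sed -n '2p;4p';echo '[[[0, 0, 0.0015], 0], [[0, 0, 0.001], 0], [[0, 0, 0], 0]]' | python3 jog.py|sed -n '2p;4p'
```

```text
tool_pos: [0.4029, 0.3206, 0.114]
wrist_force: [-4.3, -3.2, 9.7]
tool_pos: [0.4031, 0.3207, 0.114]
wrist_force: [-9.0, -6.2, 23.2]
```

```bash
echo '[[[0, 0, -0.02], 0], [[0, 0, -0.03], 0], [[0, 0, 0], 0], [[0, 0, 0], 0]]' | python3 jog.py 0.45|sed -n '2p;4,5p'; echo '[[[0, 0, 0.02], 0], [[0, 0, 0.02], 0], [[0, 0, 0], 0], [[0, 0, 0], 0]]' | python3 jog.py|sed -n '2p;4p'
```

```text
tool_pos: [0.4028, 0.3205, 0.1597]
wrist_force: [0.4, -0.9, -0.2]
width: 0.453
tool_pos: [0.403, 0.3207, 0.1201]
wrist_force: [0.3, 0.5, -0.1]
```

```bash
echo '[[[0, 0, 0.01], 0], [[0, 0, 0.007], 0], [[0, 0, 0], 0], [[0, 0, 0], 0]]' | python3 jog.py|sed -n '2p;4p'; echo '[[[0, 0, 0], 0], [[0, 0, 0], 0], [[0, 0, 0], 0], [[0, 0, 0], 0]]' | python3 jog.py 0 25; echo '[[[0, 0, 0], 0.15], [[0, 0, 0], 0.15], [[0, 0, 0], 0]]' | python3 jog.py; python3 -c "
from h import *;print(bot.read_state()['torque'])"
```

```text
tool_pos: [0.4032, 0.3208, 0.1035]
wrist_force: [-0.1, 0.3, 0.7]
time: 23.98
tool_pos: [0.4039, 0.3209, 0.1039]
tcp_rot: [-1.795, 2.576, -0.001]
wrist_force: [2.6, -1.8, 1.4]
width: 0.154
grip_force: 29.0
time: 24.35
tool_pos: [0.4032, 0.3209, 0.1038]
tcp_rot: [-1.393, 2.816, 0.0]
wrist_force: [1.5, -0.7, 2.5]
width: 0.154
grip_force: 29.2
[-0.09656217 -0.10404307 -0.05277931]
```

```bash
echo '[[[0, 0, 0], 0.15], [[0, 0, 0], 0.15], [[0, 0, 0], 0.15], [[0, 0, 0], 0.15], [[0, 0, 0], 0.15]]' | python3 jog.py|sed -n '2,4p'; echo '[[[0, 0, 0], 0.1], [[0, 0, 0], 0]]' | python3 jog.py|sed -n '2,4p'; python3 -c "
from h import *;print(bot.read_state()['torque'])"; echo '[[[0, 0, 0], 0.1], [[0, 0, 0], 0]]' | python3 jog.py|sed -n '2,4p'; python3 -c "
from h import *;print(bot.read_state()['torque'])"
```

```text
tool_pos: [0.4027, 0.3219, 0.1038]
tcp_rot: [0.259, -3.13, -0.003]
wrist_force: [-0.8, 3.4, 2.2]
tool_pos: [0.4027, 0.322, 0.1038]
tcp_rot: [0.11, -3.139, -0.003]
wrist_force: [-2.2, 3.6, 2.5]
[ 0.77572147  0.33510071 -0.00686142]
tool_pos: [0.4028, 0.3221, 0.1038]
tcp_rot: [-0.047, -3.141, -0.004]
wrist_force: [-2.9, 4.9, 1.8]
[0.91167366 0.35095416 0.02841474]
```

```bash
echo '[[[0, 0, 0], 0.06], [[0, 0, 0], 0]]' | python3 jog.py|sed -n '2,4p'; python3 -c "
from h import *;print(bot.read_state()['torque'])"; echo '[[[0, 0, 0], 0.06], [[0, 0, 0], 0]]' | python3 jog.py|sed -n '2,4p'; python3 -c "
from h import *;print(bot.read_state()['torque'])"
```

```text
tool_pos: [0.4028, 0.3222, 0.1038]
tcp_rot: [-0.141, -3.138, -0.004]
wrist_force: [-2.2, 5.0, 2.5]
[ 0.96319686  0.36732487 -0.05409345]
tool_pos: [0.4028, 0.3223, 0.1038]
tcp_rot: [-0.235, -3.132, -0.004]
wrist_force: [-1.8, 5.5, 2.7]
[0.97517293 0.31823085 0.01580585]
```

```bash
for i in 1; do echo '[[[0, 0, 0], 0.06], [[0, 0, 0], 0]]' | python3 jog.py|sed -n '3,4p'; python3 -c "
from h import *;print(bot.read_state()['torque'])"; echo '[[[0, 0, 0], 0.06], [[0, 0, 0], 0], [[0, 0, 0], 0]]' | python3 jog.py|sed -n '3,4p'; python3 -c "
from h import *;print(bot.read_state()['torque'])"; done
```

```text
tcp_rot: [-0.329, -3.124, -0.005]
wrist_force: [-2.7, 6.0, 0.4]
[ 0.96586955  0.26050789 -0.01908264]
tcp_rot: [-0.422, -3.112, -0.005]
wrist_force: [-2.0, 5.6, 2.0]
[ 1.08506929  0.30596514 -0.02393648]
```

```bash
echo '[[[0, 0, 0], 0.06], [[0, 0, 0], 0], [[0, 0, 0], 0]]' | python3 jog.py|sed -n '3,4p'; python3 -c "
from h import *;print(bot.read_state()['torque'])"; echo '[[[0, 0, 0], 0.06], [[0, 0, 0], 0], [[0, 0, 0], 0]]' | python3 jog.py|sed -n '3,4p'; python3 -c "
from h import *;print(bot.read_state()['torque'])"
```

```text
tcp_rot: [-0.515, -3.098, -0.005]
wrist_force: [-2.6, 6.4, 1.1]
[1.13288356 0.31627609 0.13494282]
tcp_rot: [-0.606, -3.082, -0.005]
wrist_force: [-2.7, 5.4, 1.6]
[1.20236814 0.3895975  0.46362985]
```

The torque rise shows the stop. I'll relieve it slightly, release, and check.

```bash
echo '[[[0, 0, 0], -0.06], [[0, 0, 0], 0]]' | python3 jog.py|sed -n '3,4p'; echo '[[[0, 0, 0], 0], [[0, 0, 0], 0], [[0, 0, 0], 0], [[0, 0, 0], 0]]' | python3 jog.py 0.45|sed -n '4,5p'; echo '[[[0, 0, -0.03], 0], [[0, 0, -0.03], 0], [[0, 0, -0.04], 0], [[0, 0, 0], 0], [[0, 0, 0], 0]]' | python3 jog.py
python3 - <<'E'
from h import *
save('wrist','w10')
im=cv2.imread('pics/w10.png')
p=proj('w10',[.4035,.3215,.114])[0];print(p)
u,v=max(int(p[0])-90,0),max(int(p[1])-80,0);print(u,v)
cv2.imwrite('pics/crop10.png',np.clip(cv2.resize(im[v:v+150,u:u+200],(800,600),interpolation=cv2.INTER_CUBIC)*1.8,0,255).astype(np.uint8))
E
```

```text
tcp_rot: [-0.514, -3.098, -0.005]
wrist_force: [-2.2, 5.7, 1.7]
wrist_force: [0.1, -0.4, -0.2]
width: 0.453
time: 28.72
tool_pos: [0.4029, 0.3205, 0.203]
tcp_rot: [-0.52, -3.098, 0.001]
wrist_force: [-0.5, -0.1, -0.3]
width: 0.451
grip_force: 0.0
[282.91088476 215.26607222]
192 135
```

View pics/crop10.png

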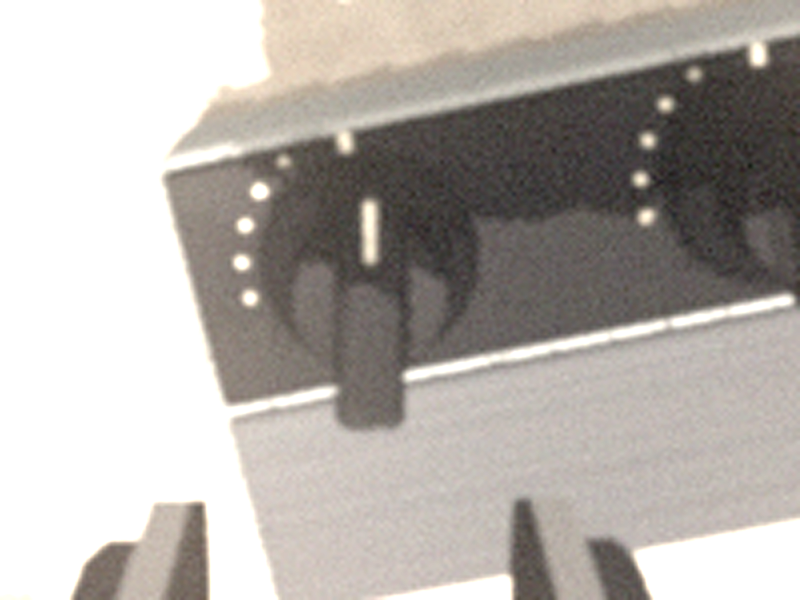

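The knob sits home at the off mark, upright and released, with the fingers clear of it.

```bash
python3 -c "
from workcell import bot;print(bot.finish_job())"
```

```text
the job is handed in; nothing more can be done
None
```

The knob was set on the spindle's catches and let go, snapped home, turned clockwise to its stop at off and released. I saw and felt nothing disturbed and handed the job in, but the verdict was not shown to me.

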